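# Fold out the press crank and nip up the glue-up

### The job

Clamp the freshly glued carving blank in the green bench press. First swing the press's folded red crank grip up until it snaps upright into its working position, then wind the crank clockwise with it until you feel the screw bite on the work, and give it about a quarter turn more: firmly clamped, but not forced so hard that the blank is crushed. Let go with the grip left standing upright, and leave the blank where it lies and everything else on the bench alone.

Things in the scene. Friction and masses are not known exactly. Their poses are not given: they have to be found in the camera images.
- press: The bench press: green base 300 mm wide (y) and 200 mm deep (x), steel bed 30 mm above the bench, two steel columns and a green crosshead, its top 162 mm (centre boss 174 mm) above the bench. Origin under the centre of the base, on the screw's axis. The crank stands clear above the crosshead.
- crank_axis (a point): Point on the upright screw axis, on the upper face of the dark steel crank arm (11 mm thick, 18 mm wide; 228 mm above the bench when crank is 0). The frame turns with the crank: x points out along the arm, z up. Screw, crank and platen all go down together, 12 mm for each full clockwise turn.
- fold_pin (a point): Middle of the hinge pin of the folding grip, in the fork at the end of the crank arm: 80 mm out from the screw axis and 18 mm above the arm's upper face. The pin is level and square to the arm. Same axes as crank_axis.
- grip_mid (a point): Point on the red grip's centre line, 45 mm from the hinge pin. The grip is a round sleeve 23 to 25 mm thick, from 14 to 70 mm from the pin (end button to 74 mm), that spins freely on its spindle. Folded, it lies level over the arm with 6 mm of air beneath, pointing back over the screw axis; upright, it stands straight up from the pin. The frame's -x points along the grip away from the pin.
- fold (a joint): Angle of the folding grip (rad): 0 folded flat over the arm, 1.57 upright against its stop; it swings up and outward. An over-centre spring resists the lift with about 7 N at the middle of the grip at first, fading to nothing near 0.8 rad; beyond that it snaps the grip on upright, and then holds it there against about 7 N at the middle of the grip.
- crank (a joint): Turn of the crank (rad), growing clockwise seen from above; 0 with the screw fully up, 6.28 per full turn. A stiff screw: turning it free takes some 7 to 8 N at the grip, nearly constant, and it stays where it is left. Once the screw bites, the effort grows steadily, by 4 to 5 N at the grip over the first quarter turn.
- platen_face (a point): Centre of the underside of the steel platen (130 x 170 mm, 12 mm thick) hung on the screw's foot. The foot has some vertical play, then a stiff disc spring: the platen first just rests on the work, and only some way further does the screw bite. The clamping force is felt at the crank, not seen.
- platen: The steel platen itself. Its origin is far below it, 91 mm under its lower face: to locate it use platen_face.
- blank: The glue-up lying on the press bed under the platen: two wooden boards with a plywood caul on top, 120 x 160 mm, 40 to 52 mm high in all (it differs from job to job). Origin at the centre of its underside, on the bed 30 mm above the bench.
- glue: White glue bottle with yellow label and orange nozzle, 66 mm across, 186 mm high, standing beside the press. Origin under its centre.
- sanding_block: Black sanding block, 70 x 40 x 28 mm. Origin under its centre.
- paint_jar: Amber paint jar with red cap, 52 mm across, 62 mm high. Origin under its centre.
- pliers: Small pliers with green grips, about 130 mm long, lying flat. Origin under the pivot.
- spare_caul: Spare plywood board, 130 x 100 x 12 mm, lying flat. Origin under its centre.
- gouge: Carving gouge with a pale wooden handle, 240 mm long, lying on the bench. Origin under its ferrule.
Things that resemble listed ones, but are neither listed nor needed, are in the scene too. There is more than one size of the blank; the one meant has the size given above.

How it is judged:
On the way, in this order (a step that is already met when the one before it is completed fails the run):
1. the red grip is swung up and stands snapped upright (1.45 rad or more) (value of joint fold above 1.45 rad), for 0.3 s.
2. the crank is wound until the platen bears on the blank with at least 110 N (contact force between platen and blank above 110 N), for 0.3 s.
At the end, for the whole second after the job is handed in: The grip stands upright (1.45 rad or more), the platen presses on the blank with 110 to 310 N (a quarter turn past the bite gives about 200 N), the crank is at rest, and the blank lies within 10 mm of where it was (value of joint fold above 1.45 rad and contact force between platen and blank between 110 and 310 N and velocity of joint crank between -0.1 and 0.1 rad/s and distance of blank from where it was at the start of the episode below 0.01 m); the robot touches nothing.
It fails at once if the blank is crushed: more than 450 N under the platen (contact force between platen and blank above 450 N).
It fails at once if the crank is wound by more than half a turn (platen moved 6 mm) while its grip is still folded (value of joint fold below 1.2 rad and distance of platen_face from where it was at the start of the episode above 0.006 m).
It fails at once if something else on the bench is pushed more than 20 mm (distance of any of glue, gouge, sanding_block, paint_jar, pliers, spare_caul from where it was at the start of the episode above 0.02 m).
It also fails if it takes over 72 s, if anything falls off the work surface, if the arm or the gripper's body presses on something with over 40 N, if the wrist force passes 120 N, or if a joint passes its speed limit or range.

### The arm

A 6-joint arm with a two-finger parallel gripper is mounted at the origin on the work surface. World frame = base frame: x ahead of the robot, y to its left, z up, the work surface at z = 0. Lengths are in m, angles in rad, forces in N, time in s.
With the tool pointing down it reaches from about 0.25 to 0.725 m from the base axis. Payload 9.7 kg.
Tool frame: the origin (TCP) lies on the centre line of the jaws, within the pads' length; the fingertips stand 19 mm ahead of it and the grasp point (between the pads) is the TCP (finger_overhang is the distance from the TCP to the fingertips, in m); z points along the fingers, y is the direction in which the jaws open and shut (so a half turn about z gives the same grasp; the last joint's range is limited). The gripper opens to 85 mm and grips with 20 to 120 N. Pads are 22 mm wide; open, the fingers measure 114 mm over their backs; the gripper's body (76 mm by 85 mm) begins 54 mm behind the grasp point. The pads swing forward as they close: fully open they stand 13 mm farther back than shut.
Start: joints at [1.19, 0.087, 0.176, 1.66, 0, 1.571], TCP at [0.204, 0.511, 0.226] pointing down, gripper open.
Joint ranges: [-3.13, 3.13], [-0.85, 1.81], [-1.15, 1.24], [-2.2, 2.28], [-1.44, 1.52], [-3.14, 3.14]. Speed limits (rad/s): [2.22, 2.22, 2.57, 3.14, 3.14, 3.14].

### API

Orientations are given as a unit quaternion [x, y, z, w].
In Python, from station import move_to, move_linear, movej, release, grasp, hold, ik, sense, get_image, PlanningError, close_job, finger_overhang gives the robot as it stands. Calls block until the motion is done:
- move_to(position, orientation): joint-space move of the TCP to a pose.
- move_linear(position, max_speed=0.15, frame=None): straight line of the TCP; frame=None keeps the orientation; max_speed is the mean speed in m/s.
- movej(angles): joint-space move.
- release() and grasp(newtons=None): open the fingers fully, or close them until they stop; newtons is the grip in N (None keeps the last).
- hold(seconds).
- ik(position, orientation): joint angles nearest the present ones, or None.
- sense(): the state.
- get_image(name): name is "side" or "top" or "wrist"; returns a dict with "pixels" (384x512x3 uint8, blue, green, red), "z_map" (384x512 float32, m along the optical axis (not along the pixel's ray), 0 where there is no reading), "fx", "fy", "cx", "cy" (pixels), "k1" (the pictures are not rectified: a ray, as slopes to the right and down, at radius r is drawn at 1 + k1 r^2 times it, then the intrinsics apply), "eye" and "orientation" of the camera in the world. Camera axes: x right, y down, z forward; pixel columns grow to the right and rows downward; lengths in m; the calibration is good to about 2 mm. A picture is of the moment at which its call begins.
A pose or a line that the arm cannot do raises PlanningError and nothing moves.
- close_job(): hands the job in, once; it reports no verdict.
The state is a dict: "clock": time; "joint_positions": joint angles; "qd": joint speeds; "joint_efforts": joint torques, N m; "ee_pos": TCP position; "orientation": TCP orientation; "ft_force": force on the tool from outside, world axes, zero at the start; "torque": the same for the moment, N m; "finger_gap": opening from 0.0 (shut) to 1.0 (fully open).
Only numpy, scipy, OpenCV 4.12 (cv2) and the standard library are available. Lean on these libraries where they do the work, as an engineer would, in place of code of your own. Each camera call takes 0.05 s, during which the arm holds its last target.

## Working session

There is one attempt and no reset: what is moved stays moved. The work goes in short steps, each a Python script; the robot and the scene stay as the last script left them, time stands still between calls to the robot, and variables do not carry over. Pictures are saved under pics/ and viewed, and the job is handed in when it is done.

```bash
ls; mkdir -p pics; python3 - <<'E'
from station import *
import cv2
s=sense(); print(s)
print(finger_overhang)
for n in ["side","top","wrist"]:
    im=get_image(n); cv2.imwrite(f"pics/a_{n}.png",im["pixels"]); print(n,{k:v for k,v in im.items() if k not in("pixels","z_map")})
E
```

```text
pics
{'clock': 0.0, 'joint_positions': array([ 1.18999651e+00,  8.74414902e-02,  1.75142361e-01,  1.65981309e+00,
       -2.49515009e-05,  1.57079915e+00]), 'qd': array([ 5.34821381e-04, -9.63492233e-05,  3.83980514e-04, -6.66432183e-04,
        6.29258546e-04, -4.10686437e-04]), 'joint_efforts': array([-9.34901109e-04, -5.20388210e+01,  4.64804220e+01,  1.62049709e-02,
       -6.72102647e-05, -1.05508511e-05]), 'ee_pos': array([0.2043323 , 0.5103769 , 0.22569752]), 'orientation': array([ 1.89252932e-01,  9.81928151e-01, -6.48415789e-04, -1.12265841e-04]), 'ft_force': array([-1.25936664,  0.33048265,  1.09767578]), 'torque': array([ 2.74543331e-02, -1.28923701e-02, -4.16504475e-05]), 'finger_gap': 1.0042695996712283}
0.019
side {'fx': 385.0471081586185, 'fy': 385.0471081586185, 'cx': 254.95465421790627, 'cy': 192.5648070129107, 'k1': -0.05893960188277319, 'eye': array([0.32220442, 1.145626  , 1.02485691]), 'orientation': array([-0.05924526,  0.89311107, -0.4453732 ,  0.02202995])}
top {'fx': 414.773921684081, 'fy': 414.773921684081, 'cx': 260.17572840430927, 'cy': 199.68117655707334, 'k1': -0.08093547670257278, 'eye': array([ 0.29513222, -0.01102908,  1.507665  ]), 'orientation': array([-0.70205001,  0.70957485, -0.04033881,  0.04474484])}
wrist {'fx': 335.1234803649446, 'fy': 335.1234803649446, 'cx': 255.00324631937616, 'cy': 189.90747776209824, 'k1': -0.0947856027408118, 'eye': array([0.12808361, 0.54190179, 0.37465581]), 'orientation': array([0.81721896, 0.55345409, 0.08968664, 0.13340934])}
```

View pics/a_side.png

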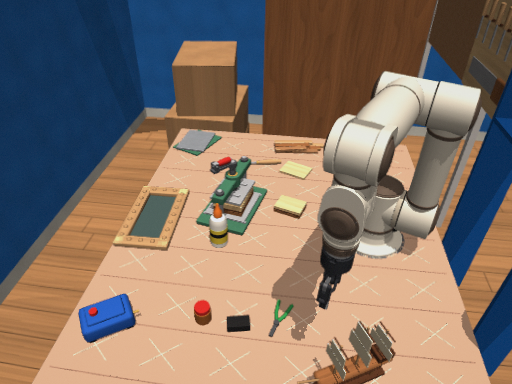

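View pics/a_top.png

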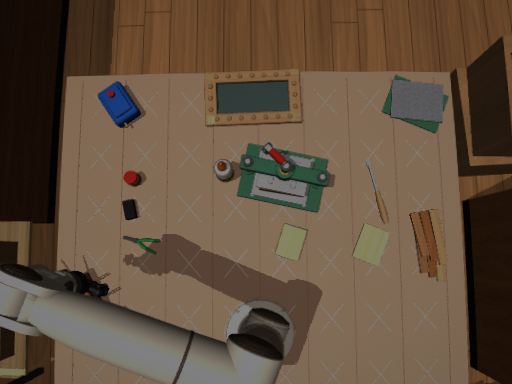

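View pics/a_wrist.png

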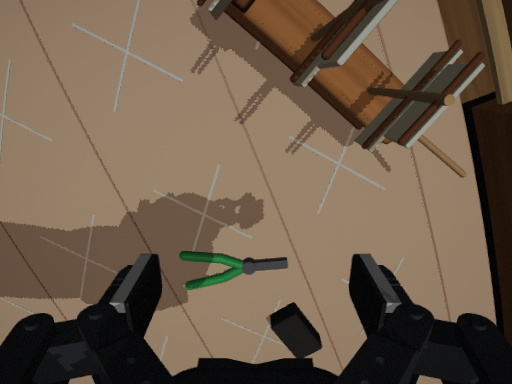

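The side and top views show one green press, at top (283,178). The glue bottle is at top (223,170). The only red crank grip is near top (277,155). The red things it could be confused with are the paint jar cap (132,178) and the blue box's button (112,94). Next I'll take a close crop and measure.

```bash
cat > h.py <<'E'
import numpy as np, cv2
from station import *
from scipy.spatial.transform import Rotation as R
def cloud(im):
    h,w=im["z_map"].shape
    u,v=np.meshgrid(np.arange(w,dtype=float),np.arange(h,dtype=float))
    K=np.array([[im["fx"],0,im["cx"]],[0,im["fy"],im["cy"]],[0,0,1]])
    p=cv2.undistortPoints(np.stack([u.ravel(),v.ravel()],1).reshape(-1,1,2),K,np.array([im["k1"],0,0,0.])).reshape(h,w,2)
    z=im["z_map"]; P=np.dstack([p[...,0]*z,p[...,1]*z,z])
    W=P@R.from_quat(im["orientation"]).as_matrix().T+im["eye"]
    W[z==0]=np.nan
    return W
E
python3 - <<'E'
from h import *
im=get_image("top"); W=cloud(im); np.save("top.npy",W)
cv2.imwrite("pics/top_crop.png",cv2.resize(im["pixels"][130:220,205:345],None,fx=5,fy=5,interpolation=cv2.INTER_CUBIC))
for u,v in [(283,178),(263,150),(268,150),(275,155),(280,160),(287,168),(290,170),(283,171),(285,174),(248,160),(322,176),(223,162)]:
    print(u,v,W[v,u].round(3))
hsv=cv2.cvtColor(im["pixels"],cv2.COLOR_BGR2HSV)
red=((hsv[...,0]<6)|(hsv[...,0]>174))&(hsv[...,1]>180)&(hsv[...,2]>70)
m=np.zeros_like(red); m[135:185,255:305]=1
P=W[red&m]; P=P[~np.isnan(P[:,0])]; print(len(P)); print(P.round(3)[::4])
im2=get_image("side"); cv2.imwrite("pics/side_crop.png",cv2.resize(im2["pixels"][135:255,180:300],None,fx=5,fy=5,interpolation=cv2.INTER_CUBIC)); np.save("side.npy",cloud(im2))
np.save("topbgr.npy",im["pixels"]);np.save("sidebgr.npy",im2["pixels"])
E
```

```text
283 178 [ 0.527 -0.079  0.171]
263 150 [ 0.604 -0.014  0.242]
268 150 [ 0.601 -0.03   0.255]
275 155 [ 0.585 -0.051  0.255]
280 160 [ 0.569 -0.066  0.254]
287 168 [ 0.549 -0.089  0.23 ]
290 170 [ 0.553 -0.102  0.174]
283 171 [ 0.543 -0.077  0.211]
285 174 [ 0.539 -0.085  0.177]
248 160 [0.586 0.035 0.183]
322 176 [ 0.531 -0.205  0.18 ]
223 162 [0.587 0.119 0.151]
114
[[ 0.605 -0.042  0.253]
 [ 0.601 -0.042  0.254]
 [ 0.598 -0.036  0.254]
 [ 0.598 -0.048  0.253]
 [ 0.595 -0.036  0.253]
 [ 0.594 -0.048  0.256]
 [ 0.592 -0.036  0.253]
 [ 0.591 -0.048  0.256]
 [ 0.591 -0.06   0.257]
 [ 0.589 -0.042  0.253]
 [ 0.587 -0.054  0.26 ]
 [ 0.586 -0.042  0.249]
 [ 0.586 -0.054  0.253]
 [ 0.585 -0.067  0.254]
 [ 0.58  -0.051  0.261]
 [ 0.582 -0.063  0.255]
 [ 0.58  -0.048  0.25 ]
 [ 0.578 -0.06   0.257]
 [ 0.579 -0.073  0.254]
 [ 0.576 -0.057  0.252]
 [ 0.576 -0.07   0.253]
 [ 0.573 -0.054  0.251]
 [ 0.572 -0.066  0.256]
 [ 0.572 -0.079  0.258]
 [ 0.569 -0.063  0.256]
 [ 0.568 -0.075  0.259]
 [ 0.566 -0.066  0.256]
 [ 0.564 -0.063  0.25 ]
 [ 0.562 -0.067  0.244]]
```

View pics/top_crop.png

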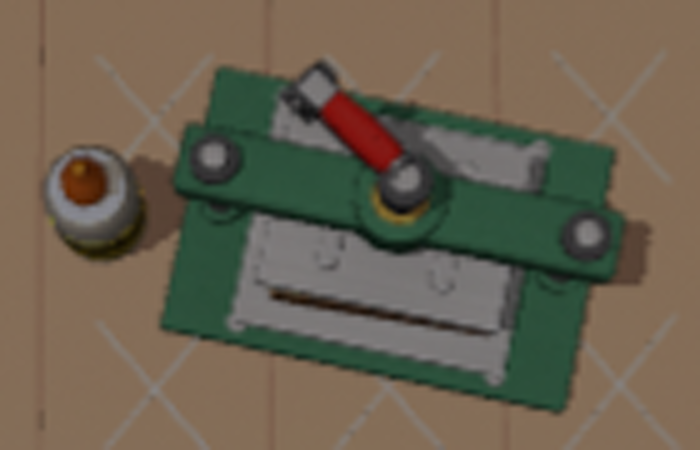

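View pics/side_crop.png

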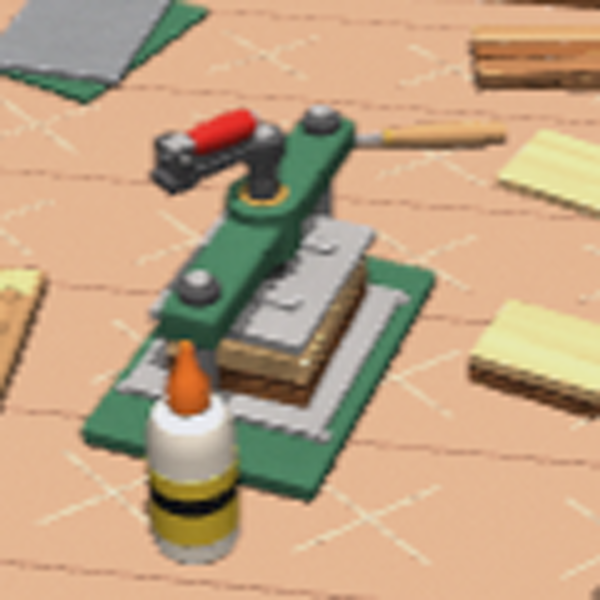

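```bash
python3 - <<'E'
from h import *
W=np.load("top.npy");B=np.load("topbgr.npy");W2=np.load("side.npy");B2=np.load("sidebgr.npy")
def red(B): 
    hsv=cv2.cvtColor(B,cv2.COLOR_BGR2HSV); return ((hsv[...,0]<6)|(hsv[...,0]>174))&(hsv[...,1]>180)&(hsv[...,2]>70)
for W_,B_ in((W,B),(W2,B2)):
    P=W_[red(B_)]; P=P[(P[:,2]>.2)&(P[:,2]<.3)&(P[:,0]>.5)]
    c=np.median(P,0); d=np.linalg.svd((P-P.mean(0))[:,:2],full_matrices=False)[2][0]
    t=(P[:,:2]-c[:2])@d; print("red",len(P),P.mean(0).round(4),P.max(0)[2].round(3),"dir deg",np.degrees(np.arctan2(d[1],d[0])).round(1),t.min().round(3),t.max().round(3))
    # green crosshead
    hsv=cv2.cvtColor(B_,cv2.COLOR_BGR2HSV); g=(hsv[...,0]>60)&(hsv[...,0]<95)&(hsv[...,1]>90)
    for lo,hi in((.155,.168),(.0,.04)):
        P=W_[g&(W_[...,2]>lo)&(W_[...,2]<hi)]; P=P[(abs(P[:,0]-.55)<.2)&(abs(P[:,1]+.08)<.2)]
        if len(P)<10: continue
        r=cv2.minAreaRect((P[:,:2]*1000).astype(np.float32)); print("green",lo,len(P),P[:,2].mean().round(4),r)
    # dark/gray top parts of crank
    P=W_[(W_[...,2]>.2)&(W_[...,2]<.3)&(abs(W_[...,0]-.56)<.12)&(abs(W_[...,1]+.08)<.12)]
    print("crank all",len(P),P.min(0).round(3),P.max(0).round(3))
E
```

```text
red 114 [ 0.5826 -0.0561  0.2537] 0.262 dir deg -134.8 -0.026 0.025
green 0.155 779 0.1616 ((554.7639770507812, -83.61318969726562), (294.2896423339844, 54.60540771484375), 77.39501190185547)
green 0.0 1146 0.0222 ((555.7807006835938, -84.09613037109375), (296.1632995605469, 195.45852661132812), 77.30082702636719)
crank all 332 [ 0.541 -0.102  0.208] [ 0.631 -0.011  0.262]
red 65 [ 0.5798 -0.056   0.2486] 0.259 dir deg 47.5 -0.027 0.025
green 0.155 304 0.1606 ((554.0879516601562, -76.91827392578125), (286.965576171875, 48.587459564208984), 76.25517272949219)
green 0.0 468 0.0197 ((555.7780151367188, -82.10612487792969), (299.0198669433594, 194.44776916503906), 77.67603302001953)
crank all 281 [ 0.541 -0.106  0.2  ] [ 0.629 -0.01   0.259]
```

Both views agree. The press axis is at about (0.5555, -0.0835). The grip centroid is 38.5 mm from it at 45.5° (38 expected), and the red top is near 0.257 (258 expected at crank 0). I'll hover above the grip and check with the wrist camera.

```bash
cat >> h.py <<'E'
A=np.array([.5555,-.0835]); PH=np.radians(46.0)
def quat(ydeg):
    a=np.radians(ydeg); y=np.array([np.cos(a),np.sin(a),0]); z=np.array([0,0,-1.]); x=np.cross(y,z)
    return R.from_matrix(np.stack([x,y,z],1)).as_quat()
E
python3 - <<'E'
from h import *
u=np.array([np.cos(PH),np.sin(PH)])
p=np.r_[A+u*.035,.36]
for yd in(46-90,46+90):
    print(yd,ik(p,quat(yd)))
q=quat(46-90)
print(ik(np.r_[A+u*.035,.25],q)); 
for a in range(0,360,45): print(a,ik(np.r_[A+.08*np.array([np.cos(np.radians(a)),np.sin(np.radians(a))]),.28],q))
move_to(p,q); s=sense(); print(s["clock"],s["ee_pos"],s["ft_force"])
im=get_image("wrist"); cv2.imwrite("pics/b_wrist.png",im["pixels"]); W=cloud(im); np.save("w.npy",W); np.save("wb.npy",im["pixels"])
hsv=cv2.cvtColor(im["pixels"],cv2.COLOR_BGR2HSV); m=((hsv[...,0]<6)|(hsv[...,0]>174))&(hsv[...,1]>180)&(hsv[...,2]>70)
P=W[m];P=P[(P[:,2]>.2)&(P[:,2]<.3)]
r=cv2.minAreaRect((P[:,:2]*1000).astype(np.float32)); print(len(P),P.mean(0),P.max(0),r)
E
```

```text
-44 [-0.10025229  0.28127043  0.67122208  1.96074798  0.          2.23848891]
136 [-0.10025229  0.28127043  0.67122208  1.96074798  0.         -0.90310374]
[-0.10025229  0.17857326  0.32376326  1.71598633  0.          2.23848891]
0 [-0.13064422  0.35559141  0.59962293  1.81482784  0.          2.20809698]
45 [-0.04397236  0.27661415  0.49987086  1.79405304  0.          2.29476884]
90 [-0.00630055  0.12886348  0.32713469  1.76906753  0.          2.33244065]
135 [-0.05392594 -0.00668289  0.18466827  1.76214749  0.          2.28481526]
180 [-0.17383227 -0.04660097  0.1456393   1.76303659  0.          2.16490893]
225 [-0.27369203  0.03769477  0.22962122  1.76272278  0.          2.06504916]
270 [-0.28624635  0.18829134  0.39443081  1.7769358   0.          2.05249484]
315 [-0.2249707   0.31847888  0.55210645  1.80442389  0.          2.1137705 ]
2.7167 [ 0.57983569 -0.05752028  0.35988529] [0.15756838 0.59920039 0.36653679]
1752 [ 0.58513759 -0.05733239  0.25517702] [ 0.60904415 -0.03320474  0.25974865] ((581.5719604492188, -61.217262268066406), (62.52734375, 23.00162696838379), 47.04201126098633)
```

View pics/b_wrist.png

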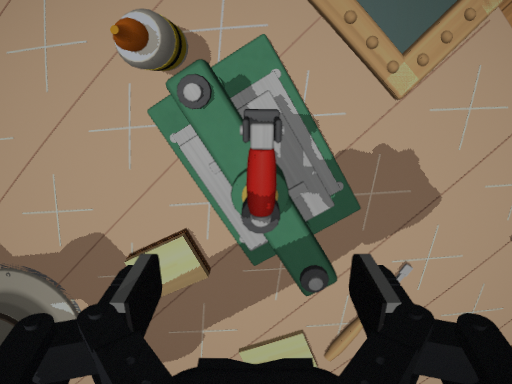

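The wrist view shows the red grip from (262,150) at the fork to (262,212). It lies parallel to the approach plane, the folded end sits over the yellow boss ring, and the jaws straddle it. I'll refine its line before descending.

```bash
python3 - <<'E'
from h import *
W=np.load("w.npy");B=np.load("wb.npy")
hsv=cv2.cvtColor(B,cv2.COLOR_BGR2HSV); m=((hsv[...,0]<6)|(hsv[...,0]>174))&(hsv[...,1]>180)&(hsv[...,2]>70)
P=W[m];P=P[(P[:,2]>.235)&(P[:,2]<.265)]
u=np.array([np.cos(PH),np.sin(PH)]);n=np.array([-u[1],u[0]])
t=(P[:,:2]-A)@u;l=(P[:,:2]-A)@n
for a in np.arange(0,.08,.008):
    k=(t>=a)&(t<a+.008)
    if k.sum()>10: print(a.round(3),k.sum(),np.percentile(l[k],[2,50,98]).round(4),P[k,2].max().round(4))
# boss / columns: round tops
Q=W[(W[...,2]>.165)&(W[...,2]<.1765)&(np.hypot(W[...,0]-A[0],W[...,1]-A[1])<.05)]
print("boss",len(Q),cv2.minEnclosingCircle((Q[:,:2]*1000).astype(np.float32)))
for c in((.586,.035),(.531,-.205)):
    Q=W[(W[...,2]>.172)&(W[...,2]<.2)&(np.hypot(W[...,0]-c[0],W[...,1]-c[1])<.03)]
    print("col",len(Q),Q.mean(0),cv2.minEnclosingCircle((Q[:,:2]*1000).astype(np.float32)))
hs=(hsv[...,0]>60)&(hsv[...,0]<95)&(hsv[...,1]>90)
Q=W[hs&(W[...,2]>.155)&(W[...,2]<.168)];print(cv2.minAreaRect((Q[:,:2]*1000).astype(np.float32)),len(Q),Q[:,2].mean())
E
```

```text
0.008 120 [-0.0126 -0.0033  0.0063] 0.2576
0.016 228 [-0.0133 -0.0032  0.0074] 0.259
0.024 250 [-0.0139 -0.0032  0.0073] 0.2594
0.032 274 [-0.0146 -0.0027  0.0081] 0.2597
0.04 288 [-0.0145 -0.0031  0.0081] 0.2593
0.048 280 [-0.0139 -0.003   0.0072] 0.2597
0.056 270 [-0.013  -0.003   0.0064] 0.2587
0.064 40 [-0.0116 -0.0029  0.005 ] 0.2574
boss 790 ((558.2745971679688, -84.98711395263672), 48.4454231262207)
col 880 [0.58500882 0.03573633 0.17549479] ((584.5579833984375, 35.96133804321289), 16.620895385742188)
col 515 [ 0.53141151 -0.20580536  0.17556255] ((530.41064453125, -207.8164825439453), 16.924768447875977)
((560.8289794921875, -85.47085571289062), (295.6033630371094, 54.723167419433594), 77.4413833618164) 6533 0.16291660261038596
```

```bash
sed -i 's/^A=.*/A=np.array([.5572,-.0854]); PH=np.radians(46.0); PZ=.2465/' h.py; python3 - <<'E'
from h import *
u=np.array([np.cos(PH),np.sin(PH)]); q=quat(-44)
p=np.r_[A+u*.035,PZ+.003]
move_linear(np.r_[p[:2],.30],.1); 
s0=sense()
move_linear(p,.08); s=sense(); print(s["clock"],s["ee_pos"],s["ft_force"].round(2))
grasp(25); s=sense(); print(s["clock"],s["ee_pos"],s["ft_force"].round(2),s["torque"].round(3),s["finger_gap"])
im=get_image("side");cv2.imwrite("pics/c_side.png",cv2.resize(im["pixels"][115:255,160:340],None,fx=4,fy=4,interpolation=cv2.INTER_CUBIC))
im=get_image("wrist");cv2.imwrite("pics/c_wrist.png",im["pixels"])
E
```

```text
4.3 [ 0.58165497 -0.06026295  0.25015925] [ 0.13 -0.39  0.09]
5.0667 [ 0.58186075 -0.0604953   0.25108992] [-0.17 -0.78  8.7 ] [-0.206  0.079 -0.03 ] -0.002904750661575023
```

View pics/c_wrist.png

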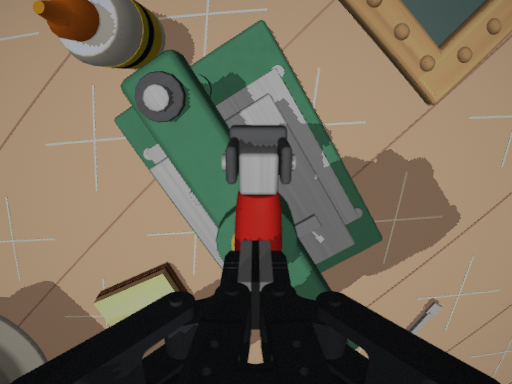

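View pics/c_side.png

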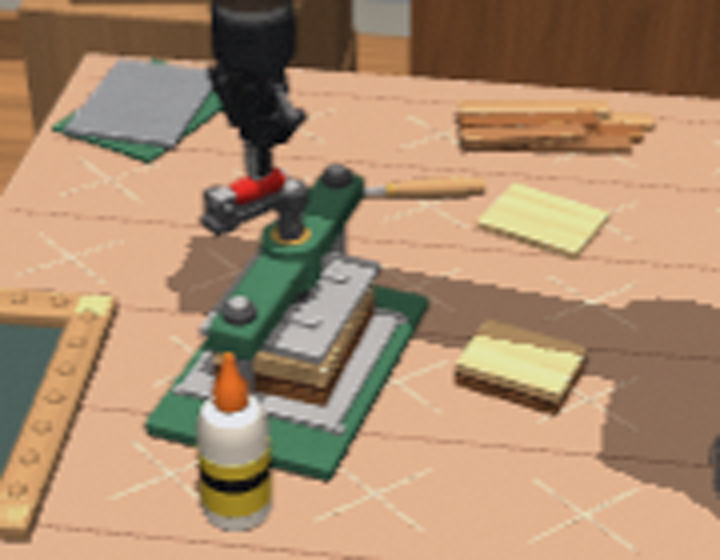

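```bash
python3 - <<'E'
from h import *
im=get_image("wrist");B=im["pixels"];W=cloud(im)
cv2.imwrite("pics/c_wcrop.png",cv2.resize(B[110:340,150:370],None,fx=2.6,fy=2.6,interpolation=cv2.INTER_CUBIC))
for v in range(130,330,10): print(v,[tuple(W[v,c].round(3)) for c in (250,258,265)])
E
```

```text
130 [(np.float64(0.619), np.float64(-0.017), np.float64(0.229)), (np.float64(0.622), np.float64(-0.02), np.float64(0.227)), (np.float64(0.624), np.float64(-0.022), np.float64(0.228))]
140 [(np.float64(0.615), np.float64(-0.021), np.float64(0.228)), (np.float64(0.618), np.float64(-0.024), np.float64(0.229)), (np.float64(0.621), np.float64(-0.026), np.float64(0.229))]
150 [(np.float64(0.615), np.float64(-0.022), np.float64(0.248)), (np.float64(0.617), np.float64(-0.024), np.float64(0.249)), (np.float64(0.62), np.float64(-0.026), np.float64(0.249))]
160 [(np.float64(0.612), np.float64(-0.024), np.float64(0.254)), (np.float64(0.615), np.float64(-0.027), np.float64(0.254)), (np.float64(0.617), np.float64(-0.029), np.float64(0.254))]
170 [(np.float64(0.609), np.float64(-0.028), np.float64(0.254)), (np.float64(0.612), np.float64(-0.03), np.float64(0.254)), (np.float64(0.614), np.float64(-0.032), np.float64(0.254))]
180 [(np.float64(0.606), np.float64(-0.031), np.float64(0.255)), (np.float64(0.609), np.float64(-0.033), np.float64(0.255)), (np.float64(0.611), np.float64(-0.036), np.float64(0.
[... 1881 characters left out ...]
053), np.float64(0.295)), (np.float64(0.587), np.float64(-0.055), np.float64(0.295)), (np.float64(0.592), np.float64(-0.053), np.float64(0.302))]
300 [(np.float64(0.585), np.float64(-0.053), np.float64(0.301)), (np.float64(0.584), np.float64(-0.058), np.float64(0.295)), (np.float64(0.592), np.float64(-0.053), np.float64(0.307))]
310 [(np.float64(0.584), np.float64(-0.054), np.float64(0.305)), (np.float64(0.581), np.float64(-0.062), np.float64(0.295)), (np.float64(0.592), np.float64(-0.053), np.float64(0.313))]
320 [(np.float64(0.581), np.float64(-0.058), np.float64(0.304)), (np.float64(0.577), np.float64(-0.065), np.float64(0.295)), (np.float64(0.591), np.float64(-0.054), np.float64(0.315))]
```

View pics/c_wcrop.png

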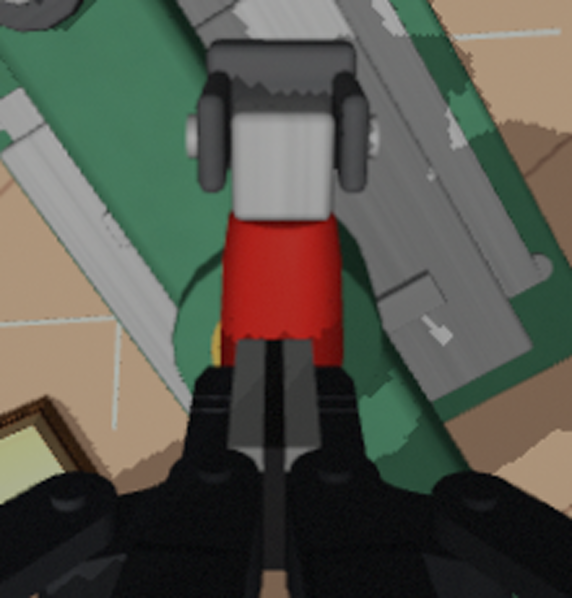

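The jaws shut completely (gap 0) with 8.7 N upward on the tool, so they did not take the grip. The tips seem to sit on top of it. I'll lift and measure where the shut fingertips really are.

```bash
python3 - <<'E'
from h import *
s=sense();p=s["ee_pos"].copy()
move_linear(np.r_[p[:2],.33],.15); s=sense(); print(s["clock"],s["ee_pos"],s["ft_force"].round(2),s["finger_gap"])
im=get_image("wrist");B=im["pixels"];W=cloud(im);cv2.imwrite("pics/d_wrist.png",B[150:384,130:380])
T=(W-s["ee_pos"])@R.from_quat(s["orientation"]).as_matrix()
for v in range(200,340,8): print(v,[tuple(T[v,c].round(3).tolist()) for c in (246,256,266)])
release(); s=sense(); im=get_image("wrist"); W=cloud(im);B=im["pixels"];cv2.imwrite("pics/d_wrist2.png",B)
T=(W-s["ee_pos"])@R.from_quat(s["orientation"]).as_matrix()
k=(np.abs(T[...,0])<.03)&(np.abs(T[...,1])<.07)&(T[...,2]>-.06)&(T[...,2]<.04)
Q=T[k];print(len(Q));print(Q[np.argsort(-Q[:,2])][:200:20].round(3)); print(s["clock"],s["finger_gap"])
E
```

```text
5.9 [ 0.58193908 -0.06047263  0.32903882] [-0.28 -0.54 -0.09] 0.0034827706751881914
200 [(0.0, -0.007, 0.073), (0.001, -0.0, 0.07), (0.0, 0.007, 0.072)]
208 [(-0.006, -0.007, 0.074), (-0.005, -0.0, 0.071), (-0.006, 0.007, 0.073)]
216 [(-0.013, -0.008, 0.075), (-0.011, -0.0, 0.071), (-0.012, 0.007, 0.074)]
224 [(-0.02, -0.008, 0.076), (-0.017, -0.0, 0.071), (-0.019, 0.007, 0.075)]
232 [(-0.038, -0.008, 0.1), (-0.027, -0.0, 0.077), (-0.029, 0.007, 0.082)]
240 [(0.011, -0.005, -0.01), (0.012, -0.001, -0.011), (0.011, 0.004, -0.01)]
248 [(0.012, -0.005, -0.018), (0.012, -0.001, -0.018), (0.012, 0.004, -0.018)]
256 [(0.012, -0.005, -0.026), (0.011, -0.001, -0.025), (0.012, 0.004, -0.025)]
264 [(0.012, -0.005, -0.032), (0.012, -0.001, -0.032), (0.011, 0.003, -0.031)]
272 [(0.012, -0.004, -0.038), (0.011, -0.001, -0.037), (0.011, 0.003, -0.037)]
280 [(0.011, -0.004, -0.042), (0.012, -0.001, -0.043), (0.011, 0.003, -0.043)]
288 [(0.012, -0.004, -0.049), (0.008, -0.001, -0.043), (0.013, 0.003, -0.05)]
296 [(0.012, -0.004, -0.054), (0.005, -0.001, -0.044), (0.013, 0.003, -0.054)]
304 [(0.012, -0.004, -0.058), (0.002, -0.001, -0.044), (0.013, 0.003, -0.058)]
312 [(0.013, -0.004, -0.063), (-0.002, -0.001, -0.044), (0.013, 0.002, -0.063)]
320 [(0.011, -0.004, -0.064), (-0.007, -0.001, -0.043), (0.013, 0.002, -0.067)]
328 [(-0.001, -0.004, -0.054), (-0.011, -0.001, -0.043), (0.01, 0.002, -0.067)]
336 [(-0.004, -0.004, -0.055), (-0.353, 0.001, 0.326), (0.008, 0.002, -0.068)]
6149
[[-0.004  0.042 -0.019]
 [ 0.005  0.042 -0.02 ]
 [-0.003 -0.044 -0.021]
 [-0.005  0.042 -0.021]
 [-0.004 -0.044 -0.021]
 [ 0.006  0.041 -0.022]
 [ 0.001 -0.044 -0.022]
 [ 0.005  0.042 -0.022]
 [-0.003 -0.044 -0.022]
 [ 0.01   0.042 -0.023]]
6.7333 1.0003813475699472
```

View pics/d_wrist.png

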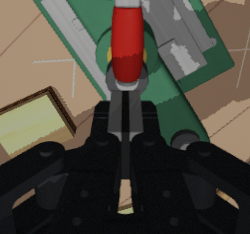

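View pics/d_wrist2.png

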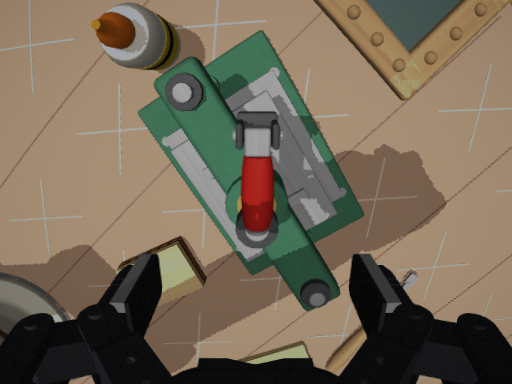

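The shut fingertips measure 8 mm *behind* the reported TCP, where 19 mm ahead was documented. When open they are 13 mm further back, as stated. That agrees with the contact: tips at 0.259, the grip's top, with the TCP reading 0.251. So the true grasp point is about 27 mm behind the reported one along tool z, and I'll correct for that and try again.

```bash
echo 'OFF=.027  # true grasp point lies this far behind reported TCP along tool z (measured)' >> h.py; python3 - <<'E'
from h import *
u=np.array([np.cos(PH),np.sin(PH)])
p=np.r_[A+u*.035,.250-OFF]
move_linear(p,.12); s=sense(); print(s["clock"],s["ee_pos"],s["ft_force"].round(2))
if np.abs(s["ft_force"]).max()<4:
    grasp(25); s=sense(); print(s["clock"],s["ee_pos"],s["ft_force"].round(2),s["torque"].round(3),s["finger_gap"])
im=get_image("wrist");cv2.imwrite("pics/e_wrist.png",im["pixels"])
E
```

```text
7.825 [ 0.58176212 -0.06025334  0.22390099] [-0.36  0.23  0.84]
8.4167 [ 0.58223276 -0.06097211  0.22329377] [ 3.96 -3.72 -0.43] [-0.854 -0.696  0.197] 0.25759755334871653
```

View pics/e_wrist.png

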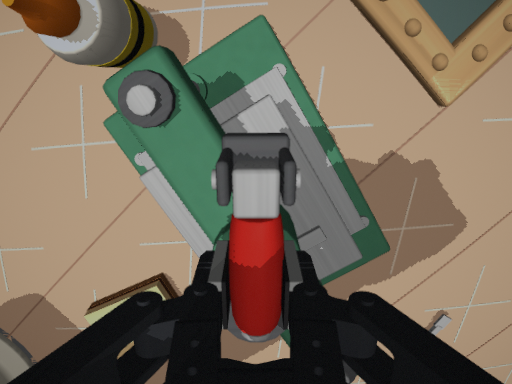

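The grip is now properly held (gap 0.258, about 22 mm), seen between the pads at (255,280). Next I'll swing it up along its arc, watching the forces.

```bash
sed -i 's/^A=.*/A=np.array([.5578,-.0860]); PH=np.radians(46.0); PZ=.2465/' h.py; python3 - <<'E'
from h import *
u=np.array([np.cos(PH),np.sin(PH)]); pin=np.r_[A+.08*u,PZ]
for th in np.linspace(0,1.5708,9)[1:]:
    p=pin+np.r_[-u*.045*np.cos(th),.045*np.sin(th)+.0035-OFF]
    move_linear(p,.06); s=sense(); f=s["ft_force"]
    print(round(th,2),s["clock"],(s["ee_pos"]-p).round(4),"rad",(f[:2]@u).round(2),"lat",(f[1]*u[0]-f[0]*u[1]).round(2),"z",f[2].round(2),s["torque"].round(2),round(s["finger_gap"],3))
    if np.linalg.norm(f)>30: print("STOP");break
im=get_image("wrist");cv2.imwrite("pics/f_wrist.png",im["pixels"])
im=get_image("side");cv2.imwrite("pics/f_side.png",cv2.resize(im["pixels"][115:255,160:340],None,fx=4,fy=4,interpolation=cv2.INTER_CUBIC))
E
```

```text
0.2 8.7667 [ 0.0001 -0.0004 -0.0009] rad -1.03 lat -5.09 z -7.12 [-0.8  -0.43 -0.01] 0.258
0.39 9.0667 [ 0.0001 -0.0003 -0.0004] rad -0.64 lat -5.77 z -6.23 [-0.92 -0.54  0.06] 0.255
0.59 9.3667 [ 0.0001 -0.0003 -0.0003] rad -0.61 lat -5.04 z -5.85 [-0.95 -0.46  0.03] 0.257
0.79 9.6667 [ 0.0001 -0.0002 -0.0001] rad -0.67 lat -5.53 z -4.8 [-0.96 -0.55  0.03] 0.259
0.98 9.9667 [ 0.0002 -0.0001  0.0002] rad -1.11 lat -5.5 z -3.67 [-0.95 -0.6   0.04] 0.252
1.18 10.2667 [ 0.0003 -0.      0.0006] rad -0.47 lat -4.38 z -0.75 [-0.76 -0.72 -0.02] 0.255
1.37 10.5667 [0.0004 0.0001 0.0007] rad 1.05 lat -6.24 z 1.51 [-0.71 -0.75  0.01] 0.255
1.57 10.8667 [0.0003 0.0002 0.0008] rad 1.48 lat -5.33 z 3.28 [-0.56 -0.79  0.06] 0.248
```

View pics/f_wrist.png

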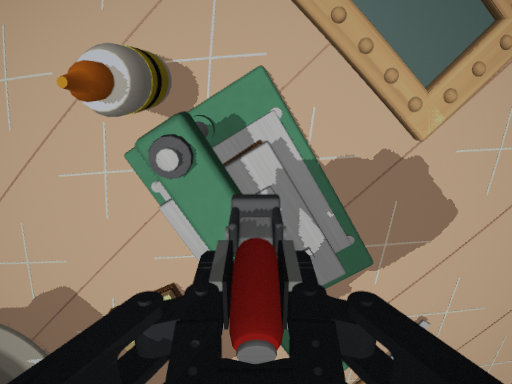

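View pics/f_side.png

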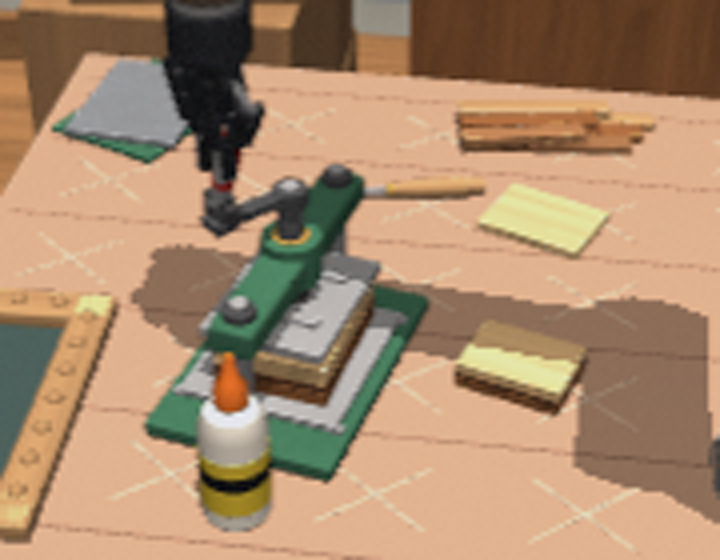

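The swing went smoothly. The side view shows the red grip up in the jaws at (222,190). I'll open the jaws so the spring seats it against its stop, then check and measure it standing.

```bash
python3 - <<'E'
from h import *
release(); s=sense(); print(s["clock"],s["ft_force"].round(2))
p=s["ee_pos"]; move_linear(np.r_[p[:2],p[2]+.07],.2)
im=get_image("wrist");B=im["pixels"];W=cloud(im);cv2.imwrite("pics/g_wrist.png",B)
hsv=cv2.cvtColor(B,cv2.COLOR_BGR2HSV); m=((hsv[...,0]<6)|(hsv[...,0]>174))&(hsv[...,1]>150)&(hsv[...,2]>50)
u=np.array([np.cos(PH),np.sin(PH)]);n=np.array([-u[1],u[0]])
P=W[m];P=P[(P[:,2]>.24)&(P[:,2]<.34)]
t=(P[:,:2]-A)@u;l=(P[:,:2]-A)@n
for z in np.arange(.25,.33,.01):
    k=(P[:,2]>=z)&(P[:,2]<z+.01)
    if k.sum()>8: print(z.round(3),k.sum(),"t",np.percentile(t[k],[5,50,95]).round(4),"l",np.percentile(l[k],[2,50,98]).round(4))
V=W.reshape(-1,3);V=V[(V[:,2]>.308)&(V[:,2]<.335)&(np.hypot(V[:,0]-A[0]-.08*u[0],V[:,1]-A[1]-.08*u[1])<.03)]
print("button",len(V),V.mean(0),((V.mean(0)[:2]-A)@u),((V.mean(0)[:2]-A)@n),V[:,2].max())
print(s["clock"])
im=get_image("side");cv2.imwrite("pics/g_side.png",cv2.resize(im["pixels"][115:255,160:340],None,fx=4,fy=4,interpolation=cv2.INTER_CUBIC))
E
```

```text
11.6083 [ 0.32  0.1  -0.52]
0.26 16 t [0.0881 0.0904 0.0909] l [-0.0022  0.0025  0.0087]
0.27 109 t [0.0854 0.0906 0.0917] l [-0.0094  0.0008  0.0107]
0.28 138 t [0.0854 0.0908 0.0922] l [-0.01    0.0005  0.011 ]
0.29 239 t [0.0845 0.0904 0.092 ] l [-0.0106  0.0002  0.0115]
0.3 297 t [0.0826 0.0897 0.0916] l [-0.0104  0.0008  0.0113]
0.31 455 t [0.0794 0.0872 0.0903] l [-0.0095  0.0002  0.0105]
button 1135 [ 0.61526451 -0.02555922  0.31670907] 0.0833956614285857 0.0006491914253309244 0.32171860773079375
11.6083
```

View pics/g_wrist.png

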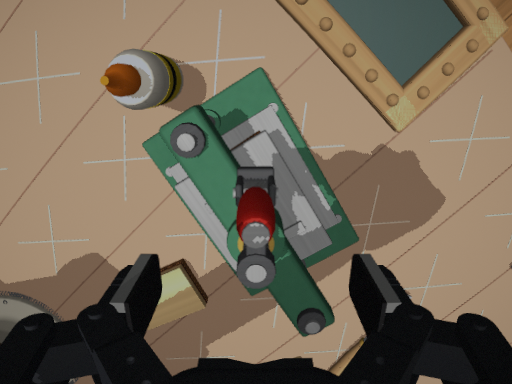

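View pics/g_side.png

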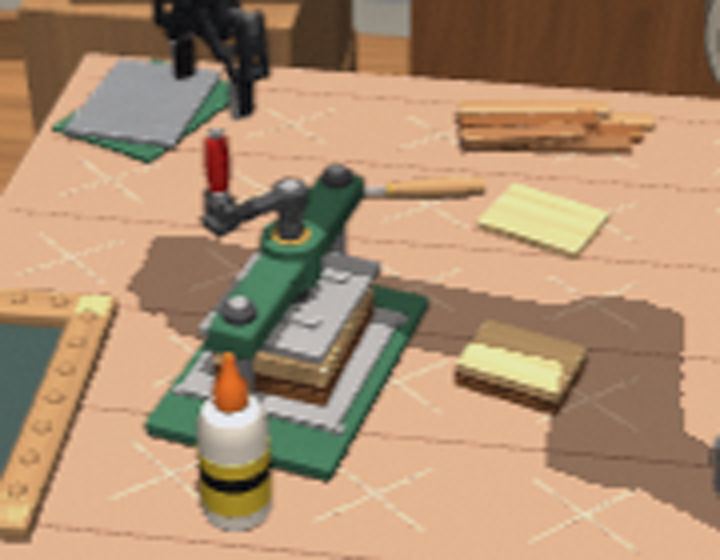

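The grip stands upright, red at side (217,160). Its top at 0.3217 matches pin + 74 mm, and its centre is 79.7 mm from the axis, which confirms the axis estimate. I'll regrasp and start winding clockwise.

```bash
cat >> h.py <<'E'
import json
def pose(th,rad=.0802,h=.044):   # th: clockwise crank angle wound
    ph=PH-th; return np.r_[A+rad*np.array([np.cos(ph),np.sin(ph)]),PZ+h-OFF-.012*th/(2*np.pi)]
def wind(t0,t1,step,stop=11,speed=.08,rad=.0802):
    n=max(1,int(round((t1-t0)/step))); th=t0
    for th in np.linspace(t0,t1,n+1)[1:]:
        move_linear(pose(th,rad),speed); s=sense(); f=s["ft_force"]; ph=PH-th
        ur=np.array([np.cos(ph),np.sin(ph)]); td=np.array([ur[1],-ur[0]])
        e=s["ee_pos"]-pose(th,rad); d=s["ee_pos"][:2]-A; pa=(PH-np.arctan2(d[1],d[0])-th+np.pi)%(2*np.pi)-np.pi+th
        res=-f[:2]@td
        print(f"{np.degrees(th):6.1f} act {np.degrees(pa):6.1f} t={s['clock']:.2f} res {res:.2f} rad {f[:2]@ur:.2f} z {f[2]:.2f} r {np.hypot(*d)*1000:.1f} gap {s['finger_gap']:.3f}")
        open("log.txt","a").write(f"{th} {pa} {res}\n"); open("th.txt","w").write(str(th))
        if res>stop or np.linalg.norm(f)>35: print("STOP"); break
    return th
E
python3 - <<'E'
from h import *
p=pose(0); move_linear(p,.12); s=sense(); print(s["clock"],s["ft_force"].round(2))
grasp(45); s=sense(); print(s["clock"],s["ft_force"].round(2),s["finger_gap"])
wind(0,np.radians(90),np.radians(15))
E
```

```text
12.975 [0.37 0.46 0.8 ]
13.5667 [ 1.03 -1.85  1.48] 0.2528623310742618
  15.0 act   15.1 t=13.97 res 0.71 rad 1.11 z 3.16 r 80.4 gap 0.255
  30.0 act   30.1 t=14.38 res 0.71 rad 2.17 z 4.37 r 80.5 gap 0.260
  45.0 act   45.1 t=14.79 res 0.44 rad 4.12 z 4.14 r 80.6 gap 0.257
  60.0 act   60.1 t=15.20 res -0.30 rad 5.92 z 4.94 r 80.7 gap 0.259
  75.0 act   75.2 t=15.61 res 1.09 rad 4.33 z 5.24 r 80.7 gap 0.255
  90.0 act   90.3 t=16.02 res 1.49 rad 4.78 z 4.36 r 80.7 gap 0.255
```

```bash
python3 - <<'E'
from h import *
im=get_image("side");cv2.imwrite("pics/h_side.png",cv2.resize(im["pixels"][115:255,160:340],None,fx=4,fy=4,interpolation=cv2.INTER_CUBIC))
t=np.radians(90)
for k,sp in ((3,.02),(3,.02),(3,.01),(3,.005)):
    t2=t+np.radians(k); wind(t,t2,1,speed=sp,rad=.0808); t=t2
E
```

```text
93.0 act   92.5 t=16.43 res 5.70 rad 2.53 z 4.70 r 80.9 gap 0.256
  96.0 act   95.5 t=16.79 res 5.64 rad 2.37 z 4.82 r 80.8 gap 0.256
  99.0 act   98.4 t=17.37 res 6.05 rad 2.21 z 4.77 r 80.8 gap 0.255
 102.0 act  101.3 t=18.37 res 7.32 rad 2.49 z 4.36 r 80.8 gap 0.258
```

View pics/h_side.png

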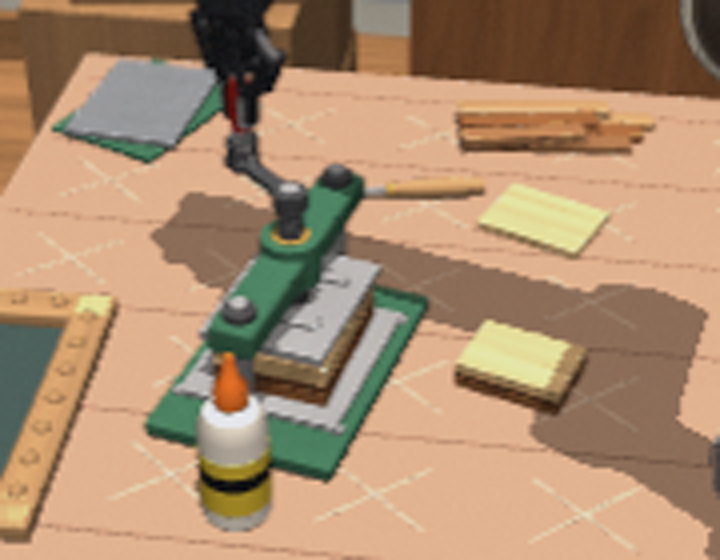

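Slow steps show the expected free resistance of about 7 N; fast moves relax it at the stop. The side view confirms the arm is turning, grip upright at (237,105). I'll bound the remaining travel from the images before choosing where to switch to slow probing.

```bash
python3 - <<'E'
from h import *
for nm in("top","side","w"):
    W=np.load(nm+".npy"); d=W[...,:2]-A
    a=np.radians(77.4);e=np.array([np.cos(a),np.sin(a)]);g=np.array([e[1],-e[0]])
    L=d@e;M=d@g
    k=(abs(L)<.07)&(abs(M)>.032)&(abs(M)<.058)&(W[...,2]>.05)&(W[...,2]<.14)
    z=W[...,2][k]; print(nm,len(z),np.percentile(z,[5,25,50,75,95]).round(4), np.histogram(z,np.arange(.05,.14,.006)))
# profile down the side image across platen edge
B=np.load("sidebgr.npy"); W=np.load("side.npy")
cv2.imwrite("pics/side_edge.png",cv2.resize(B[180:225,215:265],None,fx=14,fy=12,interpolation=cv2.INTER_NEAREST))
for c in (240,246,250,254):
    print(c,[(v,W[v,c].round(3).tolist(),B[v,c].tolist()) for v in range(186,216)])
E
```

```text
top 454 [0.0972 0.0999 0.1023 0.1047 0.1086] (array([  0,   0,   0,   0,   0,   0,   0,  46, 274, 119,  15,   0,   0,
         0,   0]), array([0.05 , 0.056, 0.062, 0.068, 0.074, 0.08 , 0.086, 0.092, 0.098,
       0.104, 0.11 , 0.116, 0.122, 0.128, 0.134, 0.14 ]))
side 168 [0.0686 0.0982 0.1006 0.1026 0.106 ] (array([  3,   4,   2,  11,   6,   0,   0,  15, 104,  23,   0,   0,   0,
         0,   0]), array([0.05 , 0.056, 0.062, 0.068, 0.074, 0.08 , 0.086, 0.092, 0.098,
       0.104, 0.11 , 0.116, 0.122, 0.128, 0.134, 0.14 ]))
w 2879 [0.1019 0.1027 0.1033 0.1039 0.108 ] (array([   0,    0,    0,    0,    0,    0,    0,    0, 2254,  619,    6,
          0,    0,    0,    0]), array([0.05 , 0.056, 0.062, 0.068, 0.074, 0.08 , 0.086, 0.092, 0.098,
       0.104, 0.11 , 0.116, 0.122, 0.128, 0.134, 0.14 ]))
240 [(186, [0.529, -0.102, 0.104], [157, 159, 162]), (187, [0.528, -0.099, 0.101], [155, 157, 160]), (188, [0.527, -0.091, 0.102], [180, 184, 187]), (189, [0.526, -0.086, 0.101], [182, 184, 188]), (190, [0.526, -0.082, 0.099], [182, 184, 190]), (191, [0.524, -0.071, 0.102], [183, 185, 189]
[... 4630 characters left out ...]
87, 191]), (201, [0.471, -0.106, 0.03], [187, 190, 193]), (202, [0.47, -0.1, 0.029], [176, 177, 181]), (203, [0.47, -0.097, 0.026], [154, 157, 157]), (204, [0.47, -0.095, 0.023], [128, 138, 126]), (205, [0.469, -0.092, 0.019], [87, 110, 73]), (206, [0.468, -0.083, 0.022], [94, 122, 74]), (207, [0.468, -0.08, 0.019], [97, 130, 76]), (208, [0.466, -0.069, 0.022], [96, 129, 75]), (209, [0.466, -0.064, 0.021], [97, 130, 76]), (210, [0.465, -0.06, 0.02], [95, 127, 74]), (211, [0.464, -0.055, 0.018], [80, 108, 63]), (212, [0.464, -0.056, 0.012], [66, 91, 52]), (213, [0.464, -0.054, 0.009], [52, 69, 51]), (214, [0.464, -0.054, 0.003], [90, 114, 136]), (215, [0.463, -0.049, 0.002], [118, 145, 185])]
```

View pics/side_edge.png

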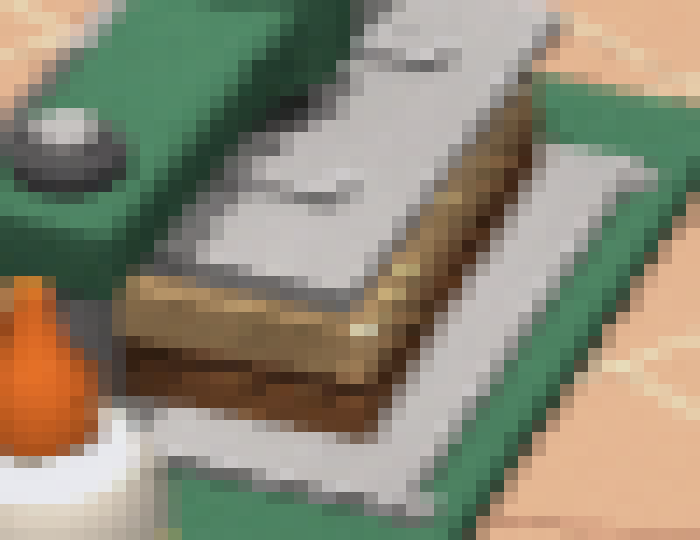

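Platen face starts at about 0.090–0.091 and the blank top is 0.075–0.082, so the platen can't touch before about 270°. I'll wind fast to 265°, then alternate fast steps with slow probes.

```bash
cat >> h.py <<'E'
def probe_wind(t0,t1,stop):
    # 12 deg brisk + 3 deg slow
    t=t0
    while t<t1-1e-6:
        move_linear(pose(t+np.radians(12),.0805),.07)
        t+=np.radians(15)
        n0=wind(t-np.radians(3),t,1,speed=.01,rad=.0805,stop=stop)
        l=open("log.txt").read().split()
        if float(l[-1])>stop: break
    return t
E
python3 - <<'E'
from h import *
t=wind(np.radians(102),np.radians(264),np.radians(18),speed=.08,rad=.0805)
probe_wind(t,np.radians(309),10.5)
E
```

```text
120.0 act  120.3 t=18.83 res -0.05 rad 2.79 z 5.65 r 80.7 gap 0.262
 138.0 act  138.2 t=19.30 res -0.59 rad 2.32 z 5.69 r 80.6 gap 0.260
 156.0 act  156.1 t=19.77 res -0.53 rad 1.03 z 6.26 r 80.4 gap 0.259
 174.0 act  174.1 t=20.23 res 0.86 rad 0.01 z 6.78 r 80.3 gap 0.254
 192.0 act  192.0 t=20.70 res 0.63 rad -1.27 z 6.37 r 80.1 gap 0.255
 210.0 act  210.0 t=21.17 res 1.79 rad -3.11 z 6.05 r 79.9 gap 0.256
 228.0 act  228.0 t=21.63 res 1.06 rad -4.22 z 6.30 r 79.7 gap 0.254
 246.0 act  246.0 t=22.10 res 0.67 rad -5.75 z 6.10 r 79.6 gap 0.254
 264.0 act  264.1 t=22.57 res 0.51 rad -4.67 z 5.49 r 79.6 gap 0.255
 279.0 act  278.2 t=23.53 res 6.59 rad -5.78 z 7.11 r 79.6 gap 0.259
 294.0 act  293.2 t=24.50 res 6.69 rad -5.62 z 9.31 r 79.7 gap 0.255
 309.0 act  308.2 t=25.47 res 5.48 rad -3.88 z 8.36 r 79.8 gap 0.263
```

```bash
sed -i 's/^A=.*/A=np.array([.5583,-.0862]); PH=np.radians(46.0); PZ=.2468/' h.py; python3 - <<'E'
from h import *
t=float(open("th.txt").read())
probe_wind(t,np.radians(429),9.5)
im=get_image("side");cv2.imwrite("pics/i_side.png",cv2.resize(im["pixels"][165:225,200:280],None,fx=9,fy=9,interpolation=cv2.INTER_CUBIC))
E
```

```text
324.0 act  323.2 t=26.44 res 6.53 rad -2.73 z 7.79 r 80.0 gap 0.257
 339.0 act  338.2 t=27.41 res 5.58 rad -2.47 z 7.53 r 80.1 gap 0.256
 354.0 act  353.2 t=28.38 res 6.01 rad -1.85 z 8.10 r 80.1 gap 0.261
 369.0 act  368.1 t=29.34 res 6.74 rad -1.85 z 7.86 r 80.2 gap 0.258
 384.0 act  383.1 t=30.31 res 5.92 rad -1.42 z 7.97 r 80.2 gap 0.261
 399.0 act  398.1 t=31.27 res 6.49 rad -0.20 z 7.99 r 80.3 gap 0.259
 414.0 act  413.0 t=32.24 res 6.61 rad -0.03 z 7.11 r 80.3 gap 0.260
 429.0 act  428.1 t=33.21 res 5.63 rad 0.08 z 7.47 r 80.4 gap 0.255
```

View pics/i_side.png

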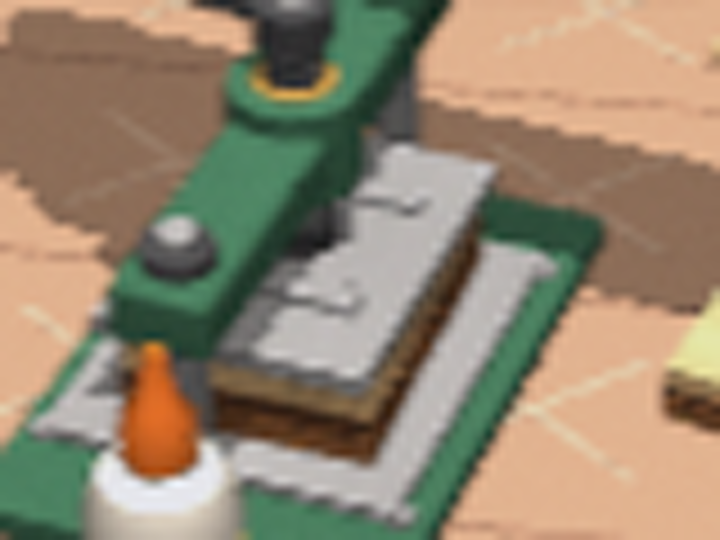

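The free baseline is steady at about 6.2 N. The platen edge is now close to the caul, around (370,385) in the crop. I'll continue with a lower stop threshold.

```bash
python3 - <<'E'
from h import *
t=float(open("th.txt").read())
probe_wind(t,np.radians(534),8.3)
E
```

```text
444.0 act  443.1 t=34.23 res 6.57 rad 0.72 z 7.21 r 80.4 gap 0.257
 459.0 act  458.2 t=35.19 res 6.16 rad -0.26 z 6.39 r 80.5 gap 0.252
 474.0 act  473.2 t=36.16 res 6.25 rad 1.40 z 6.06 r 80.5 gap 0.257
 489.0 act  488.3 t=37.12 res 6.42 rad 0.69 z 5.56 r 80.5 gap 0.255
 504.0 act  503.3 t=38.09 res 6.39 rad -0.32 z 4.69 r 80.5 gap 0.258
 519.0 act  518.2 t=39.06 res 6.80 rad -0.37 z 4.54 r 80.5 gap 0.255
 534.0 act  533.2 t=40.02 res 8.31 rad -0.34 z 4.14 r 80.4 gap 0.260
STOP
```

```bash
python3 - <<'E'
from h import *
t=float(open("th.txt").read())
probe_wind(t,np.radians(564),9.8)
E
```

```text
549.0 act  548.2 t=40.99 res 7.84 rad -1.60 z 4.42 r 80.4 gap 0.256
 564.0 act  563.0 t=41.96 res 9.15 rad -3.49 z 3.92 r 80.3 gap 0.258
```

Resistance has been rising since about 507°, at the expected 0.05 N/deg. A quarter turn past that is about 597°. Two more steps.

```bash
python3 - <<'E'
from h import *
t=float(open("th.txt").read())
t=probe_wind(t,np.radians(594),11.6)
d=np.loadtxt("log.txt"); d=np.degrees(d[:,:2]).round(1).tolist(),d[:,2]
import scipy.optimize as so
x=np.array(d[0])[:,1];y=d[1];k=(x>270)&(y>3);x=x[k];y=y[k]
f=lambda x,b,xb,s:b+s*np.clip(x-xb,0,None)
print(so.curve_fit(f,x,y,[6.2,507,.05])[0]); print(so.curve_fit(lambda x,b,xb:f(x,b,xb,.05),x,y,[6.2,507]))
E
```

```text
579.0 act  577.9 t=42.92 res 10.06 rad -3.67 z 3.46 r 80.2 gap 0.258
 594.0 act  592.7 t=43.89 res 11.94 rad -3.26 z 5.12 r 80.2 gap 0.256
STOP
[6.25250253e+00 5.10817094e+02 6.18736766e-02]
(array([  6.24342176, 500.07049828]), array([[1.56623954e-02, 3.13247907e-01],
       [3.13247907e-01, 1.96898683e+01]]))
```

The fit puts the bite at 500–511°. The crank is now at about 593°, 82–93° past it. I'll let go, retreat straight up and check.

```bash
python3 - <<'E'
from h import *
release(); s=sense(); print(s["clock"],s["ft_force"].round(2),s["finger_gap"])
p=s["ee_pos"]; move_linear(np.r_[p[:2],p[2]+.11],.15)
s=sense(); print(s["clock"],s["ft_force"].round(2),s["ee_pos"])
im=get_image("wrist");B=im["pixels"];W=cloud(im);cv2.imwrite("pics/j_wrist.png",B)
hsv=cv2.cvtColor(B,cv2.COLOR_BGR2HSV); m=((hsv[...,0]<6)|(hsv[...,0]>174))&(hsv[...,1]>150)&(hsv[...,2]>50)
P=W[m];P=P[(P[:,2]>.23)&(P[:,2]<.33)&(np.hypot(*(P[:,:2]-A).T)<.12)]
for z in np.arange(.24,.31,.01):
    k=(P[:,2]>=z)&(P[:,2]<z+.01)
    if k.sum()>8: c=np.median(P[k],0);d=c[:2]-A; print(z.round(3),k.sum(),c.round(4),np.hypot(*d).round(4),np.degrees(np.arctan2(d[1],d[0])).round(1))
im=get_image("side");cv2.imwrite("pics/j_side.png",cv2.resize(im["pixels"][115:255,160:340],None,fx=4,fy=4,interpolation=cv2.INTER_CUBIC))
im=get_image("top");cv2.imwrite("pics/j_top.png",im["pixels"])
E
```

```text
44.525 [-0.07  0.29 -0.51] 0.9993789575873351
45.4083 [ 0.39  0.38 -0.61] [ 0.47854339 -0.0749145   0.35320209]
0.25 62 [ 0.4856 -0.0684  0.2559] 0.0749 166.2
0.26 88 [ 0.4864 -0.0683  0.2652] 0.0741 166.0
0.27 153 [ 0.4858 -0.0676  0.275 ] 0.0748 165.6
0.28 199 [ 0.4855 -0.0686  0.2856] 0.0749 166.4
0.29 333 [ 0.4837 -0.0706  0.2949] 0.0762 168.2
```

View pics/j_wrist.png

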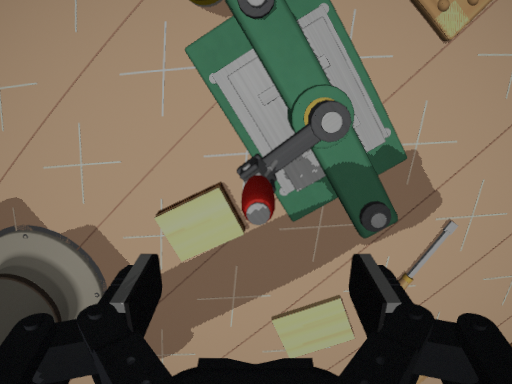

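View pics/j_side.png

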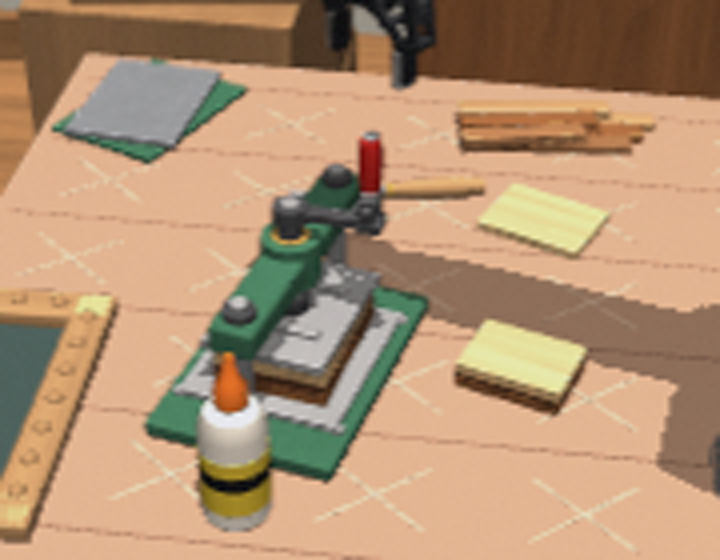

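View pics/j_top.png

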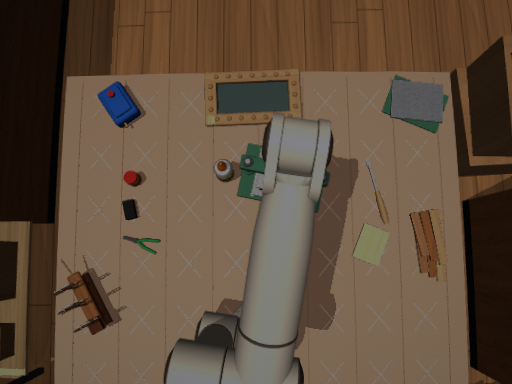

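Wrist and side views show the grip free and standing vertical: red at side (370,160), with its axis the same at every height. The platen is down on the blank, the blank has not visibly moved, and the other items are at their starting pixels. The tool force is about zero, so I'm handing in.

```bash
python3 - <<'E'
from h import *
print(close_job()); 
E
```

```text
the job is handed in; nothing more can be done
None
```

The blank is clamped in the press. I swung the red grip up until it stood upright, wound the crank clockwise to about 593°, let go and handed the job in at about 45.5 s. `close_job` reports no verdict.

**Clamping:** the crank resisted with a steady 6.25 N while free, a little under the 7 to 8 N stated. The fits put the bite at 500–511°, so the crank ended 82–93° past it. At the end the resistance was 11.9 N, a rise of 5.7 N against the 4–5 N expected for a quarter turn. That suggests roughly 200–250 N on the blank. I inferred this from the crank effort and did not measure it.

**Last checks:**
- The grip stands upright, with the same position at every height in the wrist camera.
- The tool read about 0 N and the open gripper was clear above the press.
- In the side and top pictures the blank showed no visible movement and the other items on the bench were where they started. The last top view hid part of the press behind the arm.

**What disagreed:**
- **Fingertip position:** the fingertips were 8 mm behind the reported TCP, not 19 mm ahead as stated. My first grasp therefore shut on top of the folded grip (about 9 N upward, no visible effect). I corrected by 27 mm along the tool and the second grasp held.
- **Press position:** the axis from the top and side cameras was about 3–4 mm off the one I ended up using. I refined it with the wrist camera and the radial forces, which stayed below about 6 N.
- **Force readings:** readings after fast moves fell to about zero, so I used only slow probing steps to find the bite.

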